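Make up a hand-sewing kit and a machine kit from the stock

ROBOT

A 6-joint arm with a two-finger parallel gripper is mounted at the origin on a cart in front of the work surface, level with it; the furniture and walls round the work are solid. World frame = base frame: x ahead of the robot, y to its left, z up, the work surface at z = 0. Lengths are in mm, angles in rad, forces in N, time in s.
With the tool pointing down it reaches from about 275 to 750 mm from the base axis. Payload 10.2 kg.
Tool frame: the origin (TCP) lies at the very end of the fingers, on their centre line; the grasp point (between the pads) lies 19 mm behind it; z points along the fingers, y is the line along which they close (so a half turn about z gives the same grasp; the last joint's range is limited). The gripper opens to 85 mm and grips with 20 to 120 N. Pads are 22 mm wide; open, the fingers measure 114 mm over their backs; the gripper's body (76 mm by 85 mm) begins 54 mm behind the grasp point. The pads swing forward as they close: fully open they stand 13 mm farther back than shut.
Start: joints at [0.948, 0.313, 1.498, -0, 1.331, -0.223], TCP at [204.361, 483.599, 231.294] pointing down, gripper open.
Joint ranges: [-2.94, 2.94], [-0.97, 2.17], [0.19, 2.56], [-1.23, 4.37], [0.02, 3.11], [-2.88, 2.88]. Speed limits (rad/s): [2.39, 2.39, 3.01, 3.14, 3.14, 3.14].

INTERFACE

Orientations are given as a unit quaternion [w, x, y, z].
In Python, from rig import * gives the robot as it stands. The module is installed in compiled form; this text tells all that it offers.
- The arm moves only by the shell command python3 -m crank 'ROWS' [FORCE]. ROWS is JSON, a list that holds one entry, the list of rows, each a list of 7 numbers: the shift along the tool's x, y, z in units of 25 mm (1.0 is 25 mm), then the turn, a rotation vector about the tool's x, y, z in units of 8 degrees (1.0 is 8 degrees), then the finger opening in mm, from 0 to 85.4. A call has exactly 8 rows; each row shifts and turns the commanded pose from where the row before left it, along the tool's axes as they then stand; what a row does not reach is not made up. A row lasts 1/10 s, in which the tool goes at most 50 mm and 8.59 degrees, less where a joint would pass 70% of its speed; a pose out of reach is approached as far as the arm can. A call is refused whole if a number of a shift passes 1 or a number of a turn 1, either way. A call with a gripper value outside its range is refused whole. The fingers move at their own pace and stop on an object; FORCE is the grip in N (left out, the last holds). Time passes only in rows, so rows that do not move let the fingers close, or fill a call up. It gives the time, the measured TCP pose, the force, the opening and the grip force at its end, in the units of the state.
- sense(): the state, without advancing time (a new reading comes with each control period).
- capture(name): name is "side" or "top" or "wrist"; returns the picture (400x640x3 uint8, blue, green, red); there is no depth.
- camera_model(name): a dict with "fx", "fy", "cx", "cy" (pixels), "k1" (the pictures are not rectified: a ray, as slopes to the right and down, at radius r is drawn at 1 + k1 r^2 times it, then the intrinsics apply), "world_from_camera" (4x4, takes a point from camera to world coordinates); the wrist camera has in their place "T_tool_cam" (4x4, takes a point from camera to tool coordinates, whose origin is the TCP and whose axes are the flange's). Camera axes: x right, y up, looking along -z (the intrinsics and any distortion apply to the point x, -y, -z); pixel columns grow to the right and rows downward; lengths in mm; the calibration is good to about 2 mm. A picture is of the moment at which its call begins: read the wrist's pose just before it. camera_model takes no time and is no camera call.
- finish_job(): hands the job in; it is judged then, once.
The state is a dict: "time_s": time; "joints": joint angles; "dq": joint speeds; "tau": joint torques, N m; "eef_pos": TCP position; "ee_rot": TCP orientation; "force": force on the tool from outside, world axes, zero at the start; "wrist_torque": the same for the moment, N m; "grip_width": opening from 0.0 (shut) to 1.0 (fully open); "grip_force": force on a finger pad.
Only numpy, scipy, OpenCV 4.12 (cv2) and the standard library are available. Lean on these libraries where they do the work, as an engineer would, in place of code of your own. Each camera call takes 0.05 s, during which the arm holds its last target. There are 200 camera calls.

TASK

Make up the two kits in the plywood trays from the things laid out on the table. The hand-sewing kit goes in the tray with three recesses: the thread spool standing upright in the large round recess, the wax block in the rectangular one and the thimble, mouth down, in the small round one. The machine kit goes in the tray with two recesses: the screwdriver lying in the long groove, well inside both ends, and the bobbin flat in the round recess; leave the masking tape, the cloth tape measure and the tailor's chalk as they are.

Things in the scene. Friction and masses are not known exactly. Their poses are not given: they have to be found in the camera images.
- tray_three: Hand-sewing kit tray, fixed: plywood plate 85 (x) by 226 (y) by 7 mm, three recesses with floors 3 mm above its underside, 4 mm below its top. Origin at the centre of the underside, z up, y along the length. At x = 0: round recess of 50 mm diameter at y = +76 mm; rectangular one 46 (x) by 62 (y) mm at y = 0; round one of 40 mm diameter at y = -73 mm.
- tray_two: Machine kit tray, fixed: plywood plate of the same 85 (x) by 226 (y) by 7 mm, two recesses with floors 3 mm above its underside, 4 mm below its top. Origin at the centre of the underside, z up, y along the length. At x = 0: groove 40 (x) by 150 (y) mm, its middle at y = +30 mm; round recess of 40 mm diameter at y = -78 mm.
- spool: Sewing-thread spool standing upright, 27 mm across the flanges, 52 mm high, wound with thread. Origin at the centre of its underside, z up along its axis. It weighs about 30 g; it grips as a 24 mm square post with its faces across its own x and y.
- wax: Block of thread wax with grooves on top, 26 (x) by 42 (y) by 14 mm high, about 30 g, lying flat. Origin at the centre of its underside, z up.
- steel_thimble: Steel thimble standing mouth down, 19 mm across at the foot, tapering a little upwards, 22 mm high, about 15 g. Origin at the centre of its underside, z up.
- bobbin: Small metal bobbin lying flat on its flange, 21 mm across, 11 mm high, about 15 g. Origin at the centre of its underside, z up along its axis.
- screwdriver: Small screwdriver lying flat, 128 mm long along its own y, handle 19 mm wide and 18 mm high, about 40 g. Origin at the middle of its length on the underside, z up; the handle is the part from y = -8 to y = +64 mm, best gripped across x at y = +28 mm; the thin blade runs from there to y = -64 mm and touches nothing; it rests on the handle without rolling.
- tape_ring: Bystander: roll of masking tape lying flat, about 100 mm across and 25 mm high; origin at the centre of the underside. To be left alone.
- cloth_tape: Bystander: rolled cloth tape measure with a loose end, 59 by 68 by 16 mm; origin at the underside near the middle of it. To be left alone.
- chalk: Bystander: flat three-cornered piece of tailor's chalk, 35 by 39 by 8 mm; origin at the underside near the middle. To be left alone.

How it is judged:
By the outcome, as a careful person would: the job done as asked, in the order asked, and still so for the second after the job is handed in, with the robot touching nothing.
It also fails if it takes over 120 s, if anything falls off the work surface, if the arm or the gripper's body presses on something with over 40 N, if the wrist force passes 120 N, or if a joint passes its speed limit or range.

## Working session

There is one attempt and no reset: what is moved stays moved. The work goes in short steps, Python scripts to look and compute and a shell command to move; the robot and the scene stay as the last step left them, time stands still between calls to the robot, and variables do not carry over. Pictures are saved under pics/ and viewed, at most 14 in all, crops included, and the job is handed in when it is done.

```bash
mkdir -p pics; python3 - <<'E'
from rig import *
import cv2,numpy as np
for n in("top","side","wrist"):
    m=camera_model(n);print(n,{k:(np.round(v,3).tolist()) for k,v in m.items()})
    cv2.imwrite(f"pics/{n}0.png",capture(n))
print(sense())
E
```

```text
top {'fx': 462.359, 'fy': 462.359, 'cx': 325.905, 'cy': 191.188, 'k1': 0.018, 'world_from_camera': [[0.023, 0.997, -0.075, 480.918], [-1.0, 0.023, -0.003, 115.827], [-0.001, 0.075, 0.997, 1084.726], [0.0, 0.0, 0.0, 1.0]]}
side {'fx': 411.296, 'fy': 411.296, 'cx': 320.323, 'cy': 197.988, 'k1': -0.045, 'world_from_camera': [[0.887, 0.236, -0.397, 228.579], [-0.462, 0.484, -0.743, -534.038], [0.017, 0.842, 0.538, 507.998], [0.0, 0.0, 0.0, 1.0]]}
wrist {'fx': 343.784, 'fy': 343.784, 'cx': 317.425, 'cy': 198.056, 'k1': -0.035, 'T_tool_cam': [[-0.0, 0.949, 0.316, 80.755], [1.0, -0.0, 0.001, -0.936], [0.001, 0.316, -0.949, -142.184], [0.0, 0.0, 0.0, 1.0]]}
{'time_s': 0.15, 'joints': array([ 9.47605398e-01,  3.13337519e-01,  1.49820522e+00, -5.88931951e-06,
        1.33100757e+00, -2.23401455e-01]), 'dq': array([ 2.51323932e-05, -1.87545524e-03, -1.33760767e-03, -1.36746646e-03,
        1.21921560e-03,  4.58887769e-04]), 'tau': array([ 1.66070440e-04, -4.12366033e+01, -2.59799355e+01, -3.09080797e-04,
        3.20196254e-03,  6.57888131e-05]), 'eef_pos': array([204.25156206, 483.44897108, 230.87991845]), 'ee_rot': array([-1.94079114e-04,  1.98565455e-01,  9.80087512e-01, -4.37740456e-04]), 'force': array([-0.94221135, -0.00964861, -0.48726534]), 'wrist_torque': array([ 0.04146221, -0.0776002 , -0.01627508]), 'grip_force': 0.0, 'grip_width': 0.9973261606083126}
```

View pics/top0.png

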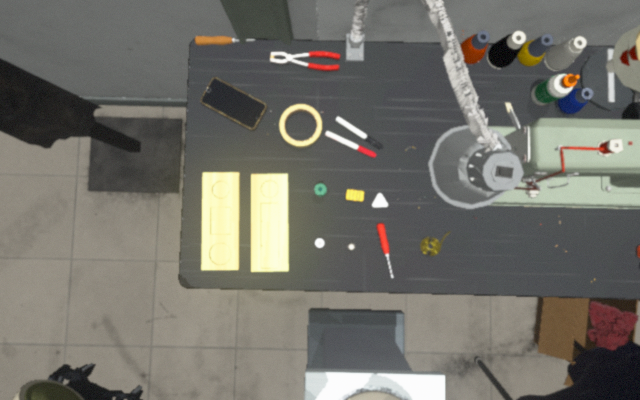

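View pics/side0.png

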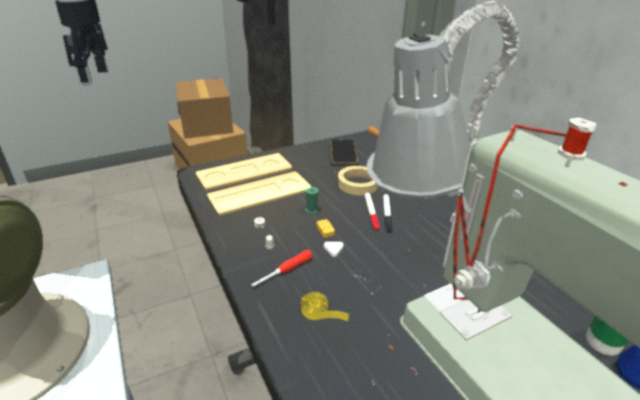

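The top view shows the three-recess tray at about (220,221) and the two-recess tray at (269,222). It also shows the spool at (320,189), wax at (355,196), chalk at (380,200), small round metal things at (319,243) and (351,247), and the screwdriver from (381,224) to (392,276). In the side view the spool is at (312,200), the wax at (326,228) and the metal things at (260,222) and (269,241).

```bash
cat > h.py <<'E'
from rig import *
import cv2,numpy as np
from scipy.spatial.transform import Rotation as R
def pose(s=None):
    s=s or sense();T=np.eye(4);q=s['ee_rot'];T[:3,:3]=R.from_quat([q[1],q[2],q[3],q[0]]).as_matrix();T[:3,3]=s['eef_pos'];return T
def cam(n,T=None):
    m=camera_model(n)
    return m,(m['world_from_camera'] if n!='wrist' else (pose() if T is None else T)@m['T_tool_cam'])
def ray(n,uv,T=None):
    m,W=cam(n,T);W=np.array(W)
    K=np.array([[m['fx'],0,m['cx']],[0,m['fy'],m['cy']],[0,0,1]])
    a=cv2.undistortPoints(np.array([[uv]],float),K,np.array([m['k1'],0,0,0,0]))[0,0]
    d=W[:3,:3]@np.array([a[0],-a[1],-1]);return W[:3,3],d/np.linalg.norm(d)
def plane(n,uv,z,T=None):
    o,d=ray(n,uv,T);return o+d*(z-o[2])/d[2]
def tri(rays):
    A=sum(np.eye(3)-np.outer(d,d) for o,d in rays);b=sum((np.eye(3)-np.outer(d,d))@o for o,d in rays)
    return np.linalg.solve(A,b)
def proj(n,p,T=None):
    m,W=cam(n,T);c=np.linalg.inv(np.array(W))@np.append(p,1);a=np.array([c[0],-c[1]])/-c[2];a=a*(1+m['k1']*(a@a))
    return np.array([m['fx']*a[0]+m['cx'],m['fy']*a[1]+m['cy']])
def delta(x,y,z,yaw=None):
    """shift left in tool units; yaw = world direction of tool y axis (deg), mod 180"""
    T=pose();d=T[:3,:3].T@(np.array([x,y,z])-T[:3,3])
    c=np.degrees(np.arctan2(T[1,1],T[0,1]));t=None
    if yaw is not None: t=-(((yaw-c)+90)%180-90)/8
    print('tool shift units',np.round(d/25,2),'turn z units',t,'cur yaw',round(c,1),'tilt',np.round(T[:3,2],3),'pos',T[:3,3].round(1),'t',sense()['time_s'])
E
python3 - <<'E'
from h import *
a=cv2.imread('pics/top0.png')[160:290,185:445]
b=cv2.imread('pics/side0.png')[140:340,180:380]
a=cv2.resize(a,None,fx=3,fy=3,interpolation=cv2.INTER_CUBIC);
cv2.imwrite('pics/topc.png',a)
for n,uv,z in [('spool',(320,189),52),('wax',(355,196),14),('chalk',(380,200),8),('m1',(319,243),15),('m2',(351,247),15),('sdtop',(381,224),9),('sdbot',(392,276),9),('t3a',(203,172),7),('t3b',(237,270),7),('t2a',(252,173),7),('t2b',(288,272),7)]:
    print(n,plane('top',uv,z).round(0))
print('spool',tri([ray('top',(320,187)),ray('side',(312,190))]).round(0))
delta(450,100,280,90)
E
```

```text
spool [563. 132.  52.]
wax [552.  51.  14.]
chalk [544.  -8.   8.]
m1 [442. 132.  15.]
m2 [434.  58.  15.]
sdtop [488. -11.   9.]
sdbot [370. -37.   9.]
t3a [600. 408.   7.]
t3b [375. 320.   7.]
t2a [601. 293.   7.]
t2b [373. 202.   7.]
spool [566. 133.  50.]
tool shift units [-15.02 -10.3   -1.96] turn z units -2.863270466267208 cur yaw 67.1 tilt [-0.001 -0.001 -1.   ] pos [204.3 483.4 230.9] t 0.15
```

View pics/topc.png

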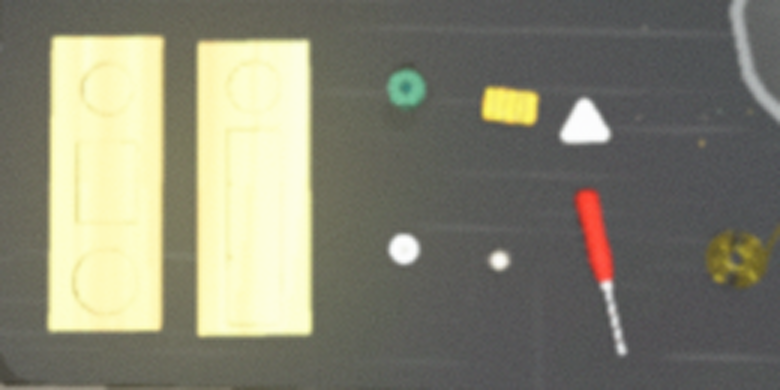

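View pics/wrist0.png

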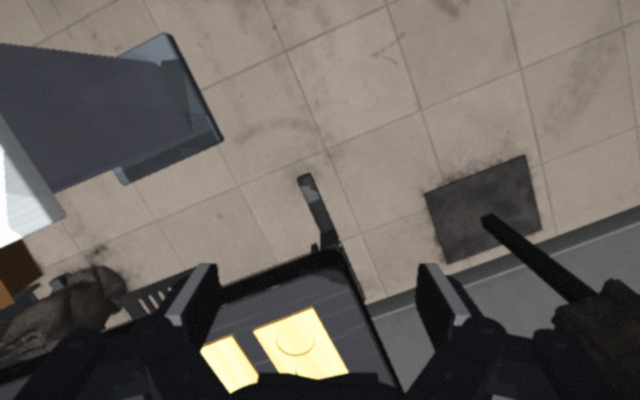

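In the top crop the small circle of both trays is at the far end: (106,90) on the three-recess tray and (254,86) on the two-recess tray. The large circle at (104,282) and the near end of the groove face the robot, so tray +y runs along world −x. The wrist view shows that image up points away from the fingers, and it catches only the ends of the trays. The white disc at (403,249) is the bobbin and the small one at (499,260) is the thimble. Next I move over the table.

```bash
python3 -m crank '[[[0,0,-0.9,0,0,-0.95,85],[0,0,-0.9,0,0,-0.95,85],[0,0,-0.9,0,0,-0.95,85],[-0.4,-0.5,0,0,0,0,85],[-0.75,-0.95,0,0,0,0,85],[-0.75,-0.95,0,0,0,0,85],[-0.75,-0.95,0,0,0,0,85],[-0.75,-0.95,0,0,0,0,85]]]'
python3 -m crank '[[[-0.75,-0.95,0,0,0,0,85],[-0.75,-0.95,0,0,0,0,85],[-0.75,-0.95,0,0,0,0,85],[-0.75,-0.95,0,0,0,0,85],[-0.75,-0.95,0,0,0,0,85],[-0.75,-0.95,0,0,0,0,85],[-0.75,-0.95,0,0,0,0,85],[-0.75,-0.95,0,0,0,0,85]]]'
python3 -m crank '[[[-0.75,-0.95,0,0,0,0,85],[-0.75,-0.95,0,0,0,0,85],[-0.4,-0.5,0,0,0,0,85],[0,0,0,0,0,0,85],[0,0,0,0,0,0,85],[0,0,0,0,0,0,85],[0,0,0,0,0,0,85],[0,0,0,0,0,0,85]]]'
python3 - <<'E'
from h import *
delta(480,120,300,90)
T=pose();np.save('T1.npy',T);cv2.imwrite('pics/w1.png',capture('wrist'))
E
```

```text
time_s: 0.95
eef_pos: [289.7, 374.9, 298.6]
ee_rot: [-0.0, 0.001, 1.0, -0.0]
force: [0.9, -0.3, 0.7]
grip_width: 0.994
grip_force: 0.0
time_s: 1.75
eef_pos: [439.3, 184.6, 298.6]
ee_rot: [-0.0, 0.001, 1.0, -0.0]
force: [0.6, 0.3, 0.0]
grip_width: 0.993
grip_force: 0.0
time_s: 2.55
eef_pos: [485.9, 126.2, 299.0]
ee_rot: [0.0, 0.0, 1.0, 0.0]
force: [-0.5, 0.1, -0.2]
grip_width: 0.994
grip_force: 0.0
tool shift units [ 0.24 -0.25 -0.04] turn z units -0.00654986909693811 cur yaw 89.9 tilt [ 0.  0. -1.] pos [485.9 126.2 299. ] t 2.55
```

View pics/w1.png

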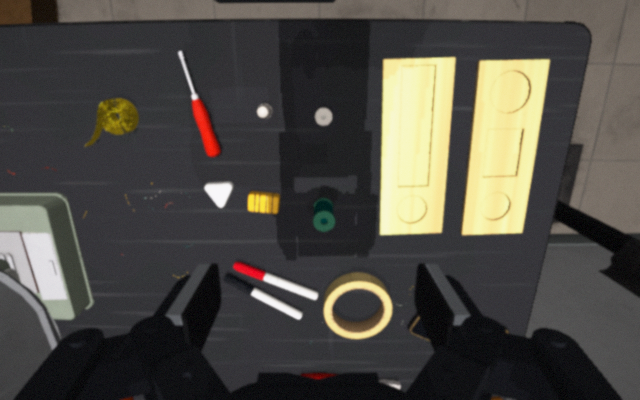

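The wrist view shows everything at once:

| Item | Pixel position |
|---|---|
| Screwdriver | (180,52) to (212,156) |
| Thimble | (264,111) |
| Bobbin | (323,117) |
| Wax | (263,203) |
| Spool top | (324,221) |
| Two-recess tray | about (415,145) |
| Three-recess tray | about (505,147) |

I'll take a second view with a sideways baseline and triangulate.

```bash
python3 -m crank '[[[0,0.5,0,0,0,0,85],[0,1,0,0,0,0,85],[0,1,0,0,0,0,85],[0,1,0,0,0,0,85],[0,0.5,0,0,0,0,85],[0,0,0,0,0,0,85],[0,0,0,0,0,0,85],[0,0,0,0,0,0,85]]]'|head -2
cat > det.py <<'E'
from h import *
def blobs(im):
    hsv=cv2.cvtColor(im,cv2.COLOR_BGR2HSV);H,S,V=cv2.split(hsv);out={}
    ms={'tray':(H>15)&(H<35)&(V>190)&(S>40)&(S<170),'yellow':(H>18)&(H<32)&(S>=170)&(V>120),'red':((H<8)|(H>172))&(S>140)&(V>90),
        'green':(H>70)&(H<95)&(S>90)&(V>45),'white':(S<60)&(V>120)}
    for k,m in ms.items():
        cs,_=cv2.findContours(m.astype(np.uint8),cv2.RETR_EXTERNAL,cv2.CHAIN_APPROX_NONE)
        out[k]=[c for c in cs if cv2.contourArea(c)>40]
    return out
E
python3 - <<'E'
from det import *
T=pose();np.save('T2.npy',T);cv2.imwrite('pics/w2.png',capture('wrist'));print(T[:3,3])
for f in('w1','w2'):
    for k,cs in blobs(cv2.imread(f'pics/{f}.png')).items():
        for c in cs:
            (x,y),(w,h),a=cv2.minAreaRect(c)
            if y<260: 
                M=cv2.moments(c);print(f,k,'cen',round(M['m10']/M['m00'],1),round(M['m01']/M['m00'],1),'rect',[round(v,1) for v in(x,y,w,h,a)],'bb',cv2.boundingRect(c))
E
```

```text
time_s: 3.4
eef_pos: [486.5, 224.8, 298.8]
[486.50474135 224.80247379 298.83199598]
w1 tray cen 503.5 144.4 rect [505.3, 147.0, 69.3, 181.8, 5.9] bb (462, 60, 88, 175)
w1 tray cen 414.9 143.4 rect [416.8, 145.5, 71.0, 178.6, 1.3] bb (380, 57, 75, 178)
w1 yellow cen 262.7 202.6 rect [262.8, 202.5, 30.6, 19.2, 4.4] bb (248, 193, 31, 21)
w1 yellow cen 116.4 118.0 rect [115.6, 116.9, 30.4, 23.0, 85.4] bb (105, 101, 24, 32)
w1 red cen 204.9 128.6 rect [204.9, 128.1, 59.5, 14.9, 71.6] bb (191, 99, 29, 59)
w1 green cen 323.6 220.5 rect [323.5, 220.5, 21.2, 21.2, 45.0] bb (313, 210, 23, 22)
w1 white cen 561.4 229.1 rect [562.0, 228.5, 5.0, 18.0, 90.0] bb (553, 226, 19, 6)
w1 white cen 41.7 200.5 rect [50.1, 209.9, 99.2, 36.1, 36.8] bb (0, 193, 80, 62)
w1 white cen 576.5 195.9 rect [576.7, 194.8, 6.8, 22.5, 15.3] bb (571, 184, 12, 23)
w1 white cen 218.7 192.2 rect [218.0, 194.5, 25.0, 28.0, 90.0] bb (204, 182, 29, 26)
w1 white cen 604.0 190.6 rect [612.7, 188.8, 53.3, 53.9, 12.5] bb (582, 162, 58, 53)
w1 white cen 323.2 116.2 rect [323.0, 116.5, 17.0, 16.0, 90.0] bb (315, 108, 17, 18)
w1 whit
[... 2012 characters left out ...]
.9 rect [539.3, 104.5, 71.4, 95.9, 11.0] bb (501, 62, 83, 96)
w2 white cen 106.6 77.1 rect [105.3, 76.0, 50.7, 7.2, 67.3] bb (96, 52, 23, 48)
w2 white cen 548.0 49.3 rect [548.8, 43.6, 73.0, 33.4, 1.3] bb (512, 27, 74, 35)
w2 white cen 615.7 41.2 rect [614.6, 33.3, 51.0, 56.7, 2.4] bb (588, 5, 52, 58)
w2 white cen 445.2 8.1 rect [444.0, 8.5, 17.0, 100.0, 90.0] bb (394, 0, 101, 18)
w2 white cen 363.7 5.5 rect [365.0, 7.5, 48.0, 15.0, -0.0] bb (341, 0, 49, 16)
w2 white cen 296.6 9.5 rect [300.5, 7.5, 15.0, 23.0, 90.0] bb (289, 0, 24, 16)
w2 white cen 188.2 9.7 rect [196.0, 9.5, 19.0, 180.0, 90.0] bb (106, 0, 181, 20)
w2 white cen 58.9 14.4 rect [58.5, 10.0, 33.0, 20.0, -0.0] bb (42, 0, 34, 21)
```

```bash
python3 - <<'E'
from det import *
Ts={f:np.load(f'T{f[1]}.npy') for f in('w1','w2')}
P={'wax':((262.8,202.5),(189.4,202.3)),'spooltop':((323.5,220.5),(243.5,220)),'bobbin':((323.2,116.2),(243.3,115.9)),'thimble':((262.4,111.2),(180.5,111.5)),'red':((204.9,128.4),(126.9,128.5)),'chalk':((218.5,193),(145.5,193))}
for k,(a,b) in P.items():
    rs=[ray('wrist',a,Ts['w1']),ray('wrist',b,Ts['w2'])];print(k,'tri',tri(rs).round(1))
for f in('w1','w2'):
    im=cv2.imread(f'pics/{f}.png');hsv=cv2.cvtColor(im,cv2.COLOR_BGR2HSV)
    m=((hsv[...,2]>150)&(hsv[...,1]>25)&(hsv[...,0]<40)).astype(np.uint8);m[:40]=0;m[245:]=0
    m=cv2.morphologyEx(m,cv2.MORPH_OPEN,np.ones((3,3)))
    cs,_=cv2.findContours(m,cv2.RETR_EXTERNAL,cv2.CHAIN_APPROX_NONE)
    for c in [c for c in cs if cv2.contourArea(c)>4000]:
        hull=cv2.convexHull(c)
        ap=cv2.approxPolyDP(hull,10,True)[:,0]
        print(f,'tray px',ap.tolist())
        q=np.array([plane('wrist',p,7,Ts[f])[:2] for p in hull[:,0]],np.float32);print('  rect',np.round(np.hstack([np.ravel(v) for v in cv2.minAreaRect(q)]),1))
    B=blobs(im)
    for k,z,lo in(('yellow',14,170),('red',9,150)):
        for c in B[k]:
            if cv2.boundingRect(c)[1]<240 and cv2.boundingRect(c)[0]>100 and not(k=='yellow' and cv2.boundingRect(c)[1]<150):
                q=np.array([plane('wrist',p,z,Ts[f])[:2] for p in c[:,0]],np.float32);print(f,k,np.round(np.hstack([np.ravel(v) for v in cv2.minAreaRect(q)]),1))
    for k,uv in(('blade tip',(180.5,52) if f=='w1' else (98,53)),):
        print(k,plane('wrist',uv,9,Ts[f]).round(1))
E
```

```text
wax tri [554.4  51.9   9. ]
spooltop tri [563.9 132.1  49. ]
bobbin tri [442.2 131.9   7.9]
thimble tri [435.3  59.   19.9]
red tri [456.1 -15.   10.9]
chalk tri [541.9  -6.8   6.8]
w1 tray px [[548, 59], [522, 231], [462, 234], [479, 62]]
  rect [488.2 363.5 227.2  86.8   1.7]
w1 tray px [[454, 57], [441, 231], [380, 234], [383, 60]]
  rect [487.6 249.  227.3  86.7   2. ]
w1 yellow [552.9  52.9  39.7  26.8  85.3]
w1 red [457.  -15.4  72.2  19.5  13.1]
blade tip [367.5 -35.9   9. ]
w2 tray px [[468, 57], [453, 231], [392, 234], [397, 60]]
  rect [488.2 363.6 227.5  87.    1.8]
w2 tray px [[371, 56], [369, 231], [309, 234], [301, 60]]
  rect [487.3 249.4 227.   86.1   1.7]
w2 yellow [552.7  53.9  41.4  27.1  83.5]
w2 red [456.7 -16.1  72.9  20.5  13.8]
blade tip [367.1 -36.4   9. ]
```

The two views agree on positions. The tray long axes are turned about 1.8°, and heights come out within a few mm of the stated ones. First the spool: approach, descend and grip.

```bash
python3 -m crank '[[[-0.2,-0.2,0.5,0,0,0,85],[-0.45,-0.55,1,0,0,0,85],[-0.45,-0.55,1,0,0,0,85],[-0.45,-0.55,1,0,0,0,85],[-0.45,-0.55,1,0,0,0,85],[-0.45,-0.55,1,0,0,0,85],[-0.45,-0.55,1,0,0,0,85],[-0.2,-0.2,0.5,0,0,0,85]]]' 40|head -2
python3 -m crank '[[[0,0,0,0,0,0,85],[0,0,0,0,0,0,85],[0,0,0,0,0,0,60],[0,0,0,0,0,0,60],[0,0,0,0,0,0,60],[0,0,0,0,0,0,60],[0,0,0,0,0,0,60],[0,0,0,0,0,0,60]]]'
python3 - <<'E'
from det import *
delta(564,132,14,90)
T=pose();im=capture('wrist');cv2.imwrite('pics/w3.png',im)
for c in blobs(im)['green']:
    (x,y),r=cv2.minEnclosingCircle(c);print(x,y,r,cv2.boundingRect(c),plane('wrist',(x,y),52,T).round(1))
E
```

```text
time_s: 4.25
eef_pos: [563.4, 130.9, 120.8]
time_s: 5.05
eef_pos: [563.7, 133.0, 123.8]
ee_rot: [0.0, 0.001, 1.0, -0.0]
force: [-0.4, 0.2, -0.5]
grip_width: 0.708
grip_force: 0.0
tool shift units [-0.01 -0.04  4.39] turn z units -0.012764217691774604 cur yaw 89.9 tilt [ 0. -0. -1.] pos [563.7 133.  123.8] t 5.05
318.5 212.0 20.597429275512695 (298, 193, 42, 39) [563.4 132.4  52. ]
317.5 186.5 15.700418472290039 (302, 175, 32, 15) [545.7 131.8  52. ]
```

View pics/w3.png

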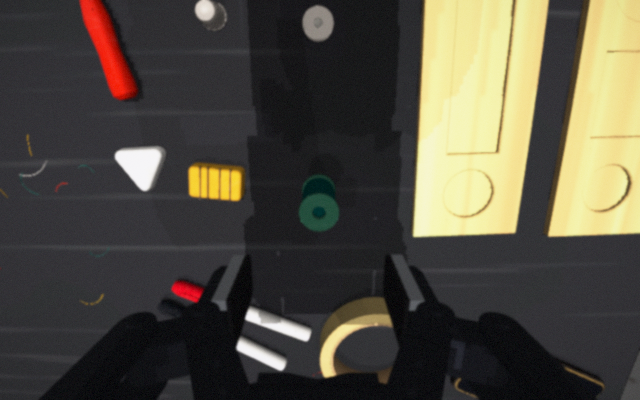

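The view shows the spool top at (318,212), centred between the fingers, with tips at (250,256) and (388,256). I'll descend, grip and lift.

```bash
python3 -m crank '[[[0,0,0.5,0,0,0,60],[0,0,0.8,0,0,0,60],[0,0,0.9,0,0,0,60],[0,0,0.9,0,0,0,60],[0,0,0.8,0,0,0,60],[0,0,0.4,0,0,0,60],[0,0,0,0,0,0,60],[0,0,0,0,0,0,10]]]' 40|head -2
python3 -m crank '[[[0,0,0,0,0,0,10],[0,0,0,0,0,0,10],[0,0,0,0,0,0,10],[0,0,0,0,0,0,10],[0,0,0,0,0,0,10],[0,0,0,0,0,0,10],[0,0,0,0,0,0,10],[0,0,0,0,0,0,10]]]'
python3 -m crank '[[[0,0,-0.3,0,0,0,10],[0,0,-0.7,0,0,0,10],[0,0,-0.8,0,0,0,10],[0,0,-0.8,0,0,0,10],[0,0,-0.4,0,0,0,10],[0,0,0,0,0,0,10],[0,0,0,0,0,0,10],[0,0,0,0,0,0,10]]]'
python3 - <<'E'
from det import *
delta(412.2,361.2,80,91.8)
T=pose();im=capture('wrist');cv2.imwrite('pics/w4.png',im)
E
```

```text
time_s: 5.9
eef_pos: [564.0, 132.9, 16.7]
time_s: 6.7
eef_pos: [564.4, 132.9, 17.5]
ee_rot: [0.001, 0.001, 1.0, 0.0]
force: [-0.6, 0.5, 5.9]
grip_width: 0.373
grip_force: 39.7
time_s: 7.5
eef_pos: [563.2, 132.9, 90.2]
ee_rot: [-0.001, 0.001, 1.0, -0.0]
force: [0.4, -0.6, -1.0]
grip_width: 0.373
grip_force: 39.6
tool shift units [6.05 9.12 0.42] turn z units -0.23843113660261217 cur yaw 89.9 tilt [-0.002 -0.    -1.   ] pos [563.2 132.9  90.2] t 7.5
```

View pics/w4.png

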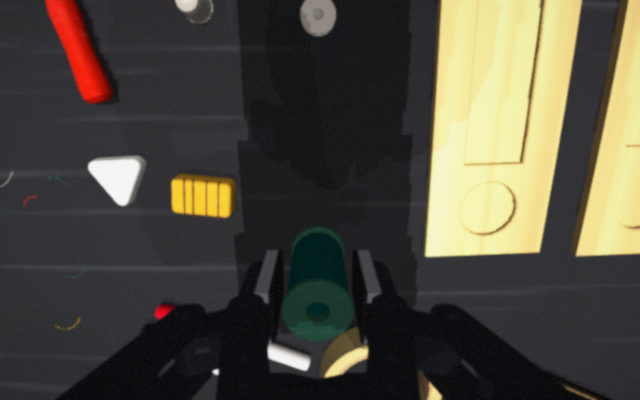

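The spool is held upright between the tips. The opening of 32 mm means it is caught across corners of the square post, which the 50 mm recess allows. I'll carry it to the large round recess.

```bash
python3 -m crank '[[[0.25,0.35,0,0,0,0,10],[0.5,0.75,0,0,0,0,10],[0.5,0.75,0,0,0,0,10],[0.5,0.75,0,0,0,0,10],[0.5,0.75,0,0,0,0,10],[0.5,0.75,0,0,0,0,10],[0.5,0.75,0,0,0,0,10],[0.5,0.75,0,0,0,0,10]]]'|head -2
python3 -m crank '[[[0.5,0.75,0,0,0,0,10],[0.5,0.75,0,0,0,0,10],[0.5,0.75,0,0,0,0,10],[0.5,0.75,0,0,0,0,10],[0.3,0.52,0,0,0,0,10],[0,0,0,0,0,0,10],[0,0,0,0,0,0,10],[0,0,0,0,0,0,10]]]'
python3 - <<'E'
from det import *
delta(412.2,361.2,21,91.8)
T=pose();im=capture('wrist');cv2.imwrite('pics/w5.png',im)
for n,p in(('tc',(412.2,361.2,7)),('e',(412.2+25,361.2,7)),('w',(412.2-25,361.2,7)),('l',(412.2,361.2-25,7)),('r',(412.2,361.2+25,7))):
    u=proj('wrist',np.array(p),T);print(n,u.round(1));cv2.circle(im,tuple(int(v) for v in u),2,(0,0,255),-1)
cv2.imwrite('pics/w5m.png',im)
E
```

```text
time_s: 8.35
eef_pos: [468.9, 274.2, 91.0]
time_s: 9.15
eef_pos: [413.4, 360.6, 91.3]
ee_rot: [0.0, 0.001, 1.0, -0.0]
force: [1.2, -0.4, -0.1]
grip_width: 0.377
grip_force: 39.7
tool shift units [0.05 0.03 2.81] turn z units -0.24467301866585878 cur yaw 89.8 tilt [ 0. -0. -1.] pos [413.4 360.6  91.3] t 9.15
tc [320.2 204.5]
e [320.2 237.2]
w [320.2 169.6]
l [284.4 204.6]
r [356.  204.4]
```

View pics/w5m.png

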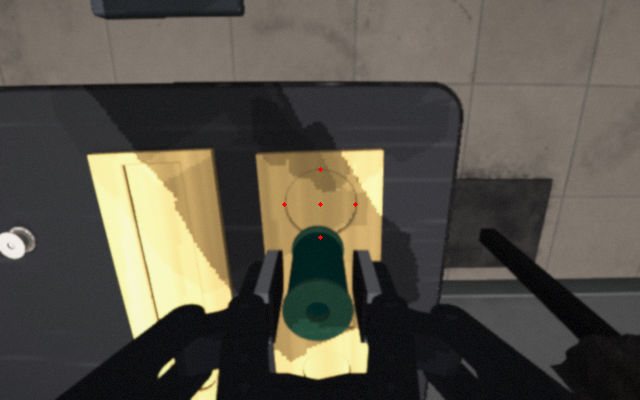

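The projected recess centre and rim (320,204) match the drawn circle exactly. I'll lower, release and rise.

```bash
python3 -m crank '[[[0.05,0.03,0.4,0,0,0,10],[0,0,0.6,0,0,0,10],[0,0,0.6,0,0,0,10],[0,0,0.5,0,0,0,10],[0,0,0.3,0,0,0,10],[0,0,0.2,0,0,0,10],[0,0,0.15,0,0,0,10],[0,0,0,0,0,0,10]]]'
python3 -m crank '[[[0,0,0,0,0,0,10],[0,0,0,0,0,0,38],[0,0,0,0,0,0,50],[0,0,0,0,0,0,60],[0,0,-0.2,0,0,0,60],[0,0,-0.6,0,0,0,60],[0,0,-0.9,0,0,0,60],[0,0,-0.9,0,0,0,60]]]'
python3 -m crank '[[[0,0,-0.7,0,0,0,60],[0,0,-0.7,0,0,0,60],[0,0,-0.5,0,0,0,60],[0,0,0,0,0,0,60],[0,0,0,0,0,0,60],[0,0,0,0,0,0,60],[0,0,0,0,0,0,60],[0,0,0,0,0,0,60]]]'|head -2
python3 - <<'E'
from det import *
T=pose();im=capture('wrist');cv2.imwrite('pics/w6.png',im)
for c in blobs(im)['green']:
    (x,y),r=cv2.minEnclosingCircle(c);print(x,y,r,cv2.boundingRect(c),plane('wrist',(x,y),55,T).round(1))
delta(553.5,53.3,60,-5.5)
E
```

```text
time_s: 10.0
eef_pos: [411.6, 361.9, 22.4]
ee_rot: [-0.0, 0.001, 1.0, -0.0]
force: [-0.5, -0.2, -0.0]
grip_width: 0.375
grip_force: 39.7
time_s: 10.8
eef_pos: [411.5, 361.9, 88.6]
ee_rot: [-0.0, 0.001, 1.0, -0.0]
force: [-0.0, 0.6, -0.4]
grip_width: 0.697
grip_force: 0.0
time_s: 11.6
eef_pos: [411.5, 361.9, 134.5]
317.9081726074219 206.0918426513672 18.568681716918945 (300, 189, 37, 36) [409.7 360.9  55. ]
tool shift units [ -5.7  -12.33   2.99] turn z units -10.575811089410706 cur yaw 89.9 tilt [-0.001 -0.    -1.   ] pos [411.5 361.9 134.6] t 11.65
```

Spool released upright at about (410,361). Next the wax: turn the gripper to close across its 26 mm width, then view.

```bash
python3 -m crank '[[[0,0,-0.3,0,0,0.5,50],[0,0,-0.3,0,0,1,50],[0,0,-0.3,0,0,1,50],[0,0,0,0,0,1,50],[0,0,0,0,0,1,50],[0,0,0,0,0,1,50],[0,0,0,0,0,1,50],[0,0,0,0,0,1,50]]]' |head -2
python3 -m crank '[[[0,0,0,0,0,1,50],[0,0,0,0,0,1,50],[0,0,0,0,0,1,50],[0,0,0,0,0,1,50],[0,0,0,0,0,0.4,50],[0,0,0,0,0,0,50],[0,0,0,0,0,0,50],[0,0,0,0,0,0,50]]]'|head -2
python3 - <<'E'
from det import *
delta(553.5,53.3,60,-5.5)
E
```

```text
time_s: 12.45
eef_pos: [411.6, 361.9, 157.4]
time_s: 13.25
eef_pos: [411.6, 362.0, 157.5]
tool shift units [-11.78   6.78   3.9 ] turn z units 0.03298492061621161 cur yaw -5.2 tilt [-0. -0. -1.] pos [411.6 362.  157.5] t 13.25
```

```bash
python3 -m crank '[[[-0.4,0.2,0,0,0,0,50],[-0.9,0.52,0,0,0,0,50],[-0.9,0.52,0,0,0,0,50],[-0.9,0.52,0,0,0,0,50],[-0.9,0.52,0,0,0,0,50],[-0.9,0.52,0,0,0,0,50],[-0.9,0.52,0,0,0,0,50],[-0.9,0.52,0,0,0,0,50]]]' |head -2
python3 -m crank '[[[-0.9,0.52,0.2,0,0,0,50],[-0.9,0.52,0.3,0,0,0,50],[-0.9,0.52,0.4,0,0,0,50],[-0.9,0.52,0.4,0,0,0,50],[-0.9,0.52,0.3,0,0,0,50],[-0.6,0.35,0.2,0,0,0,50],[0,0,0,0,0,0,50],[0,0,0,0,0,0,50]]]'|head -2
python3 - <<'E'
from det import *
T=pose();im=capture('wrist');cv2.imwrite('pics/w7.png',im)
for c in blobs(im)['yellow']:
    if cv2.contourArea(c)>300:
        q=np.array([plane('wrist',p,14,T)[:2] for p in c[:,0]],np.float32);print(np.round(np.hstack([np.ravel(v) for v in cv2.minAreaRect(q)]),1))
delta(553.5,53.3,5,-5.5)
E
```

```text
time_s: 14.05
eef_pos: [492.2, 184.6, 157.6]
time_s: 14.85
eef_pos: [553.2, 52.6, 112.7]
[554.3  48.6  30.8  24.3  82.6]
[556.7  70.3  10.4  23.2  84.7]
tool shift units [0.01 0.01 4.31] turn z units 0.02802369580344255 cur yaw -5.3 tilt [ 0.  0. -1.] pos [553.2  53.1 112.8] t 14.9
```

View pics/w7.png

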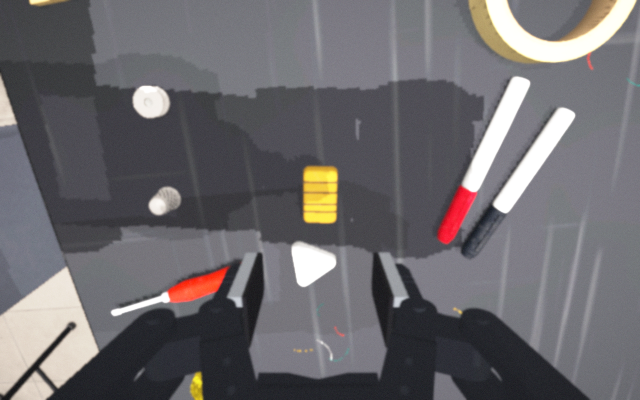

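The wax at (320,195) sits straight between the fingers, the chalk at (311,263) is clear, and the thimble at (165,200) and bobbin at (151,101) are as expected. I'll descend and grip.

```bash
python3 -m crank '[[[0,0.04,0.5,0,0,0,50],[0,0,0.8,0,0,0,50],[0,0,0.9,0,0,0,50],[0,0,0.9,0,0,0,50],[0,0,0.7,0,0,0,50],[0,0,0.4,0,0,0,50],[0,0,0.12,0,0,0,50],[0,0,0,0,0,0,50]]]' 40|head -2
python3 -m crank '[[[0,0,0,0,0,0,10],[0,0,0,0,0,0,10],[0,0,0,0,0,0,10],[0,0,0,0,0,0,10],[0,0,0,0,0,0,10],[0,0,0,0,0,0,10],[0,0,0,0,0,0,10],[0,0,0,0,0,0,10]]]'
python3 -m crank '[[[0,0,-0.3,0,0,0,10],[0,0,-0.7,0,0,0,10],[0,0,-0.9,0,0,0,10],[0,0,-0.9,0,0,0,10],[0,0,-0.7,0,0,0,10],[0,0,-0.3,0,0,0,10],[0,0,0,0,0,0,10],[0,0,0,0,0,0,10]]]'
python3 - <<'E'
from det import *
im=capture('wrist');cv2.imwrite('pics/w8.png',im);cv2.imwrite('pics/w8c.png',cv2.resize(im[180:340,210:430],None,fx=3,fy=3))
delta(488.2,363.5,20,91.7)
E
```

```text
time_s: 15.7
eef_pos: [554.4, 52.7, 4.6]
time_s: 16.5
eef_pos: [555.0, 52.4, 5.5]
ee_rot: [0.001, 0.739, 0.674, 0.001]
force: [-1.5, 0.9, 6.3]
grip_width: 0.285
grip_force: 40.0
time_s: 17.3
eef_pos: [553.9, 52.5, 98.8]
ee_rot: [-0.0, 0.739, 0.674, -0.0]
force: [-0.3, 1.5, -0.8]
grip_width: 0.286
grip_force: 39.3
tool shift units [12.14 -3.76  3.15] turn z units 10.374099881090451 cur yaw -5.3 tilt [-0.002  0.    -1.   ] pos [553.8  52.5  98.6] t 17.35
```

View pics/w8c.png

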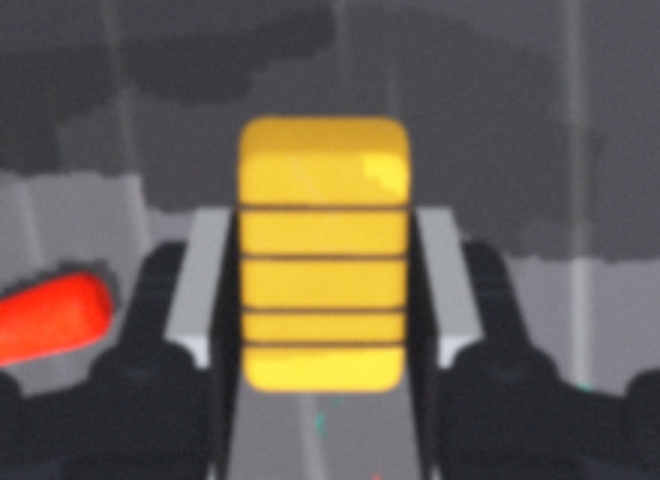

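The wax is held level between the pads (opening 24.4 mm). I'll turn it to the tray's direction and carry it over.

```bash
python3 -m crank '[[[0,0,0,0,0,-0.6,10],[0,0,0,0,0,-1,10],[0,0,0,0,0,-1,10],[0,0,0,0,0,-1,10],[0,0,0,0,0,-1,10],[0,0,0,0,0,-1,10],[0,0,0,0,0,-1,10],[0,0,0,0,0,-1,10]]]' |head -2
python3 -m crank '[[[0,0,0,0,0,-1,10],[0,0,0,0,0,-1,10],[0,0,0,0,0,-1,10],[0,0,0,0,0,-1,10],[0,0,0,0,0,-0.5,10],[0,0,0,0,0,0,10],[0,0,0,0,0,0,10],[0,0,0,0,0,0,10]]]'|head -2
python3 - <<'E'
from det import *
delta(488.2,363.5,60,91.7)
E
```

```text
time_s: 18.15
eef_pos: [553.9, 52.5, 98.5]
time_s: 18.95
eef_pos: [554.2, 52.4, 99.2]
tool shift units [ 2.33 12.5   1.57] turn z units -0.03655080291888346 cur yaw 91.4 tilt [-0.001  0.    -1.   ] pos [554.2  52.4  99.2] t 18.95
```

```bash
python3 -m crank '[[[0.1,0.4,0,0,0,0,10],[0.17,0.9,0,0,0,0,10],[0.17,0.9,0,0,0,0,10],[0.17,0.9,0,0,0,0,10],[0.17,0.9,0,0,0,0,10],[0.17,0.9,0,0,0,0,10],[0.17,0.9,0,0,0,0,10],[0.17,0.9,0,0,0,0,10]]]' |head -2
python3 -m crank '[[[0.17,0.9,0.1,0,0,0,10],[0.17,0.9,0.3,0,0,0,10],[0.17,0.9,0.3,0,0,0,10],[0.17,0.9,0.3,0,0,0,10],[0.17,0.9,0.3,0,0,0,10],[0.16,0.9,0.2,0,0,0,10],[0.1,0.4,0.1,0,0,0,10],[0,0,0,0,0,0,10]]]'|head -2
python3 - <<'E'
from det import *
T=pose();im=capture('wrist')
c=np.array([488.2,363.5,7]);u=np.array([np.cos(.03),np.sin(.03),0]);v=np.array([-u[1],u[0],0])
for p in(c-31*u-23*v,c-31*u+23*v,c-31*u,c+31*u-23*v,c+31*u+23*v,c-31*u):cv2.circle(im,tuple(int(a) for a in proj('wrist',p,T)),2,(0,0,255),-1)
cv2.imwrite('pics/w9m.png',cv2.resize(im[80:340,180:460],None,fx=2,fy=2))
delta(488.2,363.5,9,91.7)
E
```

```text
time_s: 19.75
eef_pos: [517.1, 220.6, 99.5]
time_s: 20.55
eef_pos: [485.4, 364.2, 59.2]
tool shift units [-0.09  0.    2.02] turn z units -0.02121917565934517 cur yaw 91.5 tilt [-0. -0. -1.] pos [485.9 363.4  59.5] t 20.6
```

View pics/w9m.png

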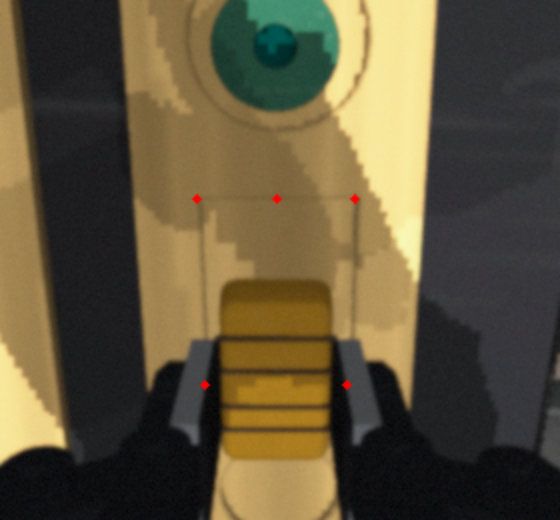

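The wax hangs over the rectangular recess, the drawn corners match to within 1 mm, and the spool stands inside its ring. I'll lower and release.

```bash
python3 -m crank '[[[-0.09,0.03,0.3,0,0,0,10],[0,0,0.5,0,0,0,10],[0,0,0.5,0,0,0,10],[0,0,0.3,0,0,0,10],[0,0,0.2,0,0,0,10],[0,0,0.15,0,0,0,10],[0,0,0.07,0,0,0,10],[0,0,0,0,0,0,10]]]'
python3 -m crank '[[[0,0,0,0,0,0,10],[0,0,0,0,0,0,30],[0,0,0,0,0,0,34],[0,0,0,0,0,0,40],[0,0,-0.2,0,0,0,40],[0,0,-0.6,0,0,0,50],[0,0,-0.9,0,0,0,50],[0,0,-0.9,0,0,0,50]]]'
python3 -m crank '[[[0,0,-0.9,0,0,0,50],[0,0,-0.7,0,0,0,50],[0,0,-0.4,0,0,0,50],[0,0,0,0,0,0,50],[0,0,0,0,0,0,50],[0,0,0,0,0,0,50],[0,0,0,0,0,0,50],[0,0,0,0,0,0,50]]]'|head -2
python3 - <<'E'
from det import *
T=pose();im=capture('wrist');cv2.imwrite('pics/w10.png',im)
for c in blobs(im)['yellow']:
    q=np.array([plane('wrist',p,17,T)[:2] for p in c[:,0]],np.float32);print(cv2.contourArea(c),np.round(np.hstack([np.ravel(v) for v in cv2.minAreaRect(q)]),1))
delta(435.3,59,100,90)
E
```

```text
time_s: 21.4
eef_pos: [488.5, 364.1, 9.1]
ee_rot: [0.0, -0.013, 1.0, 0.0]
force: [0.1, -0.0, 0.2]
grip_width: 0.286
grip_force: 39.3
time_s: 22.2
eef_pos: [488.6, 364.1, 76.0]
ee_rot: [0.0, -0.013, 1.0, 0.0]
force: [0.0, -0.3, -0.4]
grip_width: 0.583
grip_force: 0.0
time_s: 23.0
eef_pos: [488.3, 364.0, 123.5]
1393.0 [486.5 362.7  39.   23.7   1.5]
tool shift units [  2.44 -12.14   0.95] turn z units 0.18654984408170527 cur yaw 91.5 tilt [-0.001 -0.    -1.   ] pos [488.4 364.  123.6] t 23.05
```

The wax lies flat at (486.5,362.7), inside the recess. Now to the thimble.

```bash
python3 -m crank '[[[0.1,-0.4,0,0,0,0,44],[0.18,-0.9,0,0,0,0,44],[0.18,-0.9,0,0,0,0,44],[0.18,-0.9,0,0,0,0,44],[0.18,-0.9,0,0,0,0,44],[0.18,-0.9,0,0,0,0,44],[0.18,-0.9,0,0,0,0,44],[0.18,-0.9,0,0,0,0,44]]]' |head -2
python3 -m crank '[[[0.18,-0.9,0,0,0,0,44],[0.18,-0.9,0,0,0,0,44],[0.18,-0.9,0,0,0,0,44],[0.18,-0.9,0,0,0,0.2,44],[0.18,-0.9,0,0,0,0,44],[0.18,-0.9,0,0,0,0,44],[0.12,-0.5,0,0,0,0,44],[0,0,0,0,0,0,44]]]'|head -2
python3 - <<'E'
from det import *
T=pose();im=capture('wrist');cv2.imwrite('pics/w11.png',im)
for c in blobs(im)['white']:
    (x,y),r=cv2.minEnclosingCircle(c)
    if r<40: print(round(x),round(y),r,plane('wrist',(x,y),22,T).round(1),plane('wrist',(x,y),0,T).round(1))
delta(435.3,59,8,90)
cv2.imwrite('pics/w11c.png',im[100:330,150:500])
E
```

```text
time_s: 23.85
eef_pos: [458.3, 194.4, 124.1]
time_s: 24.65
eef_pos: [430.6, 46.5, 124.1]
10 372 28.969911575317383 [ 603.1 -246.4   22. ] [ 626.  -272.7    0. ]
269 313 17.088106155395508 [533.    3.8  22. ] [549.5  -0.    0. ]
335 203 7.5179619789123535 [434.9  58.7  22. ] [442.6  59.9   0. ]
426 206 14.970229148864746 [436.8 127.1  22. ] [444.7 134.4   0. ]
558 160 26.08649444580078 [401.4 221.6  22. ] [406.1 237.4   0. ]
216 146 38.60191345214844 [390.9 -27.   22. ] [394.7 -33.6   0. ]
81 50 26.575464248657227 [ 325.1 -112.7   22. ] [ 322.9 -127.     0. ]
506 44 27.064836502075195 [323.2 170.8  22. ] [320.9 182.    0. ]
tool shift units [-0.18  0.47  4.65] turn z units -0.024707939595534967 cur yaw 89.8 tilt [ 0.  0. -1.] pos [430.8  47.4 124.1] t 24.7
```

View pics/w11c.png

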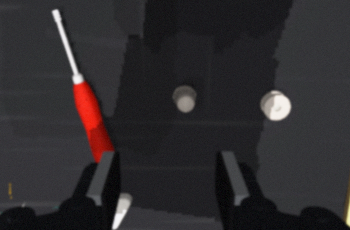

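The thimble is at (335,203) in the picture, giving (435,59), in line with earlier. The screwdriver and bobbin clear the fingers. I'll descend and grip.

```bash
python3 -m crank '[[[-0.18,0.47,0.5,0,0,0,44],[0,0,0.9,0,0,0,44],[0,0,0.9,0,0,0,44],[0,0,0.9,0,0,0,44],[0,0,0.8,0,0,0,44],[0,0,0.5,0,0,0,44],[0,0,0.24,0,0,0,44],[0,0,0,0,0,0,44]]]' 30|head -2
python3 -m crank '[[[0,0,0,0,0,0,40],[0,0,0,0,0,0,5],[0,0,0,0,0,0,5],[0,0,0,0,0,0,5],[0,0,0,0,0,0,5],[0,0,0,0,0,0,5],[0,0,0,0,0,0,5],[0,0,0,0,0,0,5]]]'
python3 -m crank '[[[0,0,-0.3,0,0,0,5],[0,0,-0.7,0,0,0,5],[0,0,-0.9,0,0,0,5],[0,0,-0.9,0,0,0,5],[0,0,-0.7,0,0,0,5],[0,0,-0.3,0,0,0,5],[0,0,0,0,0,0,5],[0,0,0,0,0,0,5]]]'
python3 - <<'E'
from det import *
im=capture('wrist');cv2.imwrite('pics/w12.png',im);cv2.imwrite('pics/w12c.png',cv2.resize(im[180:340,210:430],None,fx=2.5,fy=2.5))
delta(561.2,365.7,100,91.7)
E
```

```text
time_s: 25.5
eef_pos: [435.3, 60.0, 5.2]
time_s: 26.3
eef_pos: [436.0, 59.6, 6.1]
ee_rot: [0.001, 0.001, 1.0, -0.0]
force: [-1.8, 1.9, 7.0]
grip_width: 0.163
grip_force: 29.5
time_s: 27.1
eef_pos: [435.2, 59.6, 100.0]
ee_rot: [-0.001, 0.001, 1.0, 0.0]
force: [-0.0, 0.7, -1.0]
grip_width: 0.161
grip_force: 29.1
tool shift units [-5.02 12.25 -0.02] turn z units -0.22632467431070502 cur yaw 89.9 tilt [-0.002  0.    -1.   ] pos [435.1  59.6  99.7] t 27.15
```

View pics/w12c.png

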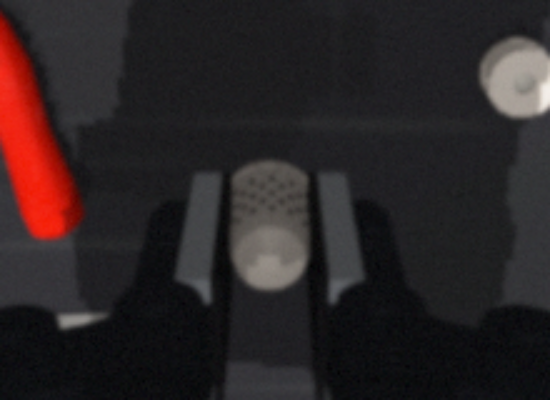

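The thimble hangs upright between the pads. I'll carry it to the small round recess; positions will be checked numerically from here, keeping one picture for the end.

```bash
python3 -m crank '[[[-0.15,0.4,0,0,0,0,5],[-0.37,0.9,0,0,0,0,5],[-0.37,0.9,0,0,0,0,5],[-0.37,0.9,0,0,0,0,5],[-0.37,0.9,0,0,0,0,5],[-0.37,0.9,0,0,0,0,5],[-0.37,0.9,0,0,0,0,5],[-0.37,0.9,0,0,0,0,5]]]' |head -2
python3 -m crank '[[[-0.37,0.9,0,0,0,0,5],[-0.37,0.9,0,0,0,0,5],[-0.37,0.9,0,0,0,0,5],[-0.37,0.9,0,0,0,0,5],[-0.37,0.9,0,0,0,0,5],[-0.37,0.9,0,0,0,0,5],[-0.1,0.2,0,0,0,0,5],[0,0,0,0,0,0,5]]]'|head -2
python3 - <<'E'
from det import *
delta(561.2,366.2,9.5,91.7)
T=pose();im=capture('wrist')
# recess ring check: dark rim along rays from predicted centre, near side (visible rows above fingers)
g=cv2.GaussianBlur(cv2.cvtColor(im,cv2.COLOR_BGR2GRAY),(3,3),0).astype(float)
for a in range(90,271,20):
    v=np.array([np.cos(np.radians(a)),np.sin(np.radians(a)),0]);rs=np.arange(14,27,.5)
    val=[g[int(round(p[1])),int(round(p[0]))] for p in (proj('wrist',np.array([561.2,366.2,7])+r*v,T) for r in rs)]
    i=int(np.argmin(val-cv2.blur(np.array(val)[None],(11,1),borderType=cv2.BORDER_REFLECT)[0]));print(a,rs[i],round(val[i]-np.median(val)))
E
```

```text
time_s: 27.95
eef_pos: [504.4, 228.7, 99.7]
time_s: 28.75
eef_pos: [562.2, 367.5, 99.4]
tool shift units [ 0.03 -0.05  3.59] turn z units -0.21812214935742524 cur yaw 90.0 tilt [-0.001 -0.001 -1.   ] pos [562.2 367.5  99.4] t 28.75
90 20.5 -18
110 21.0 -8
130 20.5 -3
150 20.5 -8
170 21.0 -12
190 25.0 -24
210 20.5 -11
230 20.5 -8
250 20.0 -9
270 19.5 -17
```

The rim is found at a radius of 20 mm around the target, so the recess is confirmed. I'll lower and release.

```bash
python3 -m crank '[[[0.03,-0.05,0.4,0,0,0,5],[0,0,0.8,0,0,0,5],[0,0,0.8,0,0,0,5],[0,0,0.7,0,0,0,5],[0,0,0.5,0,0,0,5],[0,0,0.25,0,0,0,5],[0,0,0.12,0,0,0,5],[0,0,0,0,0,0,5]]]'
python3 -m crank '[[[0,0,0,0,0,0,5],[0,0,0,0,0,0,18],[0,0,0,0,0,0,24],[0,0,0,0,0,0,32],[0,0,-0.2,0,0,0,32],[0,0,-0.6,0,0,0,44],[0,0,-0.9,0,0,0,44],[0,0,-0.9,0,0,0,44]]]'
python3 -m crank '[[[0,0,-0.9,0,0,0,44],[0,0,-0.7,0,0,0,44],[0,0,-0.4,0,0,0,44],[0,0,0,0,0,0,44],[0,0,0,0,0,0,44],[0,0,0,0,0,0,44],[0,0,0,0,0,0,44],[0,0,0,0,0,0,44]]]'|head -2
python3 - <<'E'
from det import *
T=pose();im=capture('wrist');cv2.imwrite('pics/w13.png',im)
m=(cv2.cvtColor(im,cv2.COLOR_BGR2HSV)[...,1]<60).astype(np.uint8)
u,v=proj('wrist',np.array([561.2,366.2,25]),T).astype(int);print(u,v)
w=np.zeros_like(m);w[v-35:v+35,u-35:u+35]=m[v-35:v+35,u-35:u+35]
for c in cv2.findContours(w,cv2.RETR_EXTERNAL,cv2.CHAIN_APPROX_NONE)[0]:
    if cv2.contourArea(c)>30:
        (x,y),r=cv2.minEnclosingCircle(c);print(x,y,r,cv2.boundingRect(c),plane('wrist',(x,y),15,T).round(1))
delta(458,-15,100,13.4)
E
```

```text
time_s: 29.6
eef_pos: [562.1, 365.5, 11.5]
ee_rot: [0.0, 0.001, 1.0, 0.0]
force: [-0.0, 0.5, -0.5]
grip_width: 0.163
grip_force: 29.1
time_s: 30.4
eef_pos: [562.1, 365.7, 78.3]
ee_rot: [0.0, 0.001, 1.0, 0.0]
force: [-0.0, 0.4, 0.4]
grip_width: 0.517
grip_force: 0.0
time_s: 31.2
eef_pos: [561.8, 365.5, 125.7]
320 198
317.5 193.0416717529297 12.052138328552246 (308, 181, 20, 25) [560.4 364.2  15. ]
tool shift units [  4.12 -15.23   1.04] turn z units 9.561499114330791 cur yaw 89.9 tilt [-0.001 -0.    -1.   ] pos [561.8 365.5 125.8] t 31.25
```

Thimble upright at (560,364), well inside. Now the screwdriver.

```bash
python3 -m crank '[[[0.1,-0.4,0,0,0,0,44],[0.25,-0.92,0,0,0,0,44],[0.25,-0.92,0,0,0,0,44],[0.25,-0.92,0,0,0,0,44],[0.25,-0.92,0,0,0,0,44],[0.25,-0.92,0,0,0,0,44],[0.25,-0.92,0,0,0,0,44],[0.25,-0.92,0,0,0,0,44]]]' |head -2
python3 -m crank '[[[0.25,-0.92,0,0,0,0,44],[0.25,-0.92,0,0,0,0,44],[0.25,-0.92,0,0,0,0,44],[0.25,-0.92,0,0,0,0,44],[0.25,-0.92,0,0,0,0,44],[0.25,-0.92,0,0,0,0,44],[0.25,-0.92,0,0,0,0,44],[0.25,-0.92,0,0,0,0,44]]]' |head -2
python3 -m crank '[[[0.25,-0.92,0,0,0,0,44],[0.1,-0.4,0,0,0,0,44],[0,0,0,0,0,-0.85,44],[0,0,0,0,0,-0.85,44],[0,0,0,0,0,0,44],[0,0,0,0,0,0,44],[0,0,0,0,0,0,44],[0,0,0,0,0,0,44]]]'|head -2
python3 - <<'E'
from det import *
T=pose();im=capture('wrist');cv2.imwrite('pics/w14.png',im)
for c in blobs(im)['red']:
    q=np.array([plane('wrist',p,9,T)[:2] for p in c[:,0]],np.float32);print(cv2.contourArea(c),np.round(np.hstack([np.ravel(v) for v in cv2.minAreaRect(q)]),1))
delta(457,-15.7,5,103.4)
E
```

```text
time_s: 32.05
eef_pos: [515.0, 193.8, 126.3]
time_s: 32.85
eef_pos: [464.7, 9.9, 126.4]
time_s: 33.65
eef_pos: [456.2, -22.1, 126.3]
1616.5 [457.4 -14.6  73.3  17.2  13.4]
tool shift units [-0.09  0.24  4.85] turn z units 0.005123225729416703 cur yaw 103.4 tilt [ 0.  0. -1.] pos [456.2 -22.1 126.3] t 33.7
```

```bash
python3 -m crank '[[[-0.08,0.26,0.5,0,0,0,44],[0,0,0.9,0,0,0,44],[0,0,0.9,0,0,0,44],[0,0,0.9,0,0,0,44],[0,0,0.8,0,0,0,44],[0,0,0.5,0,0,0,44],[0,0,0.33,0,0,0,44],[0,0,0,0,0,0,44]]]' 50|head -2
python3 -m crank '[[[0,0,0,0,0,0,40],[0,0,0,0,0,0,5],[0,0,0,0,0,0,5],[0,0,0,0,0,0,5],[0,0,0,0,0,0,5],[0,0,0,0,0,0,5],[0,0,0,0,0,0,5],[0,0,0,0,0,0,5]]]'
python3 -m crank '[[[0,0,-0.3,0,0,0,5],[0,0,-0.7,0,0,0,5],[0,0,-0.8,0,0,0,5],[0,0,-0.7,0,0,0,5],[0,0,-0.3,0,0,0,5],[0,0,0,0,0,0.7,5],[0,0,0,0,0,0.75,5],[0,0,0,0,0,0,5]]]'
python3 - <<'E'
from det import *
T=pose();im=capture('wrist');cv2.imwrite('pics/w15.png',im)
for k in('red','white'):
  for c in blobs(im)[k]:
    if cv2.contourArea(c)>60:
        x,y,w,h=cv2.boundingRect(c)
        if 240<x<400: print(k,(x,y,w,h),np.round(np.hstack([np.ravel(v) for v in cv2.minAreaRect(c)]),1))
delta(485.5,249.8,80,91.8)
E
```

```text
time_s: 34.5
eef_pos: [456.3, -15.3, 4.9]
time_s: 35.3
eef_pos: [457.1, -15.6, 6.4]
ee_rot: [0.001, -0.117, 0.993, -0.0]
force: [-1.5, 1.0, 6.6]
grip_width: 0.202
grip_force: 49.7
time_s: 36.1
eef_pos: [456.5, -15.4, 75.5]
ee_rot: [-0.0, -0.016, 1.0, 0.0]
force: [-0.5, -0.4, -0.9]
grip_width: 0.206
grip_force: 48.9
red (298, 194, 40, 147) [317.5 267.   39.  146.    0. ]
white (289, 302, 58, 76) [314.2 341.9  70.8  59.6  80.1]
white (341, 249, 20, 53) [351.  274.5  52.4  15.   84.3]
white (275, 249, 19, 53) [283.9 274.5  14.9  52.4   5.4]
white (308, 51, 20, 146) [317.5 123.5 145.   19.   90. ]
tool shift units [-1.53 10.56 -0.18] turn z units 0.02734898905591443 cur yaw 92.0 tilt [-0.  0. -1.] pos [456.5 -15.4  75.5] t 36.15
```

The screwdriver is held straight along the tool axis (blade column 317, tip at row 51). I'll carry it to the groove and check the tip distance.

```bash
python3 -m crank '[[[-0.05,0.4,0,0,0,0,5],[-0.13,0.85,0,0,0,0,5],[-0.13,0.85,0,0,0,0,5],[-0.13,0.85,0,0,0,0,5],[-0.13,0.85,0,0,0,0,5],[-0.13,0.85,0,0,0,0,5],[-0.13,0.85,0,0,0,0,5],[-0.13,0.85,0,0,0,0,5]]]' |head -2
python3 -m crank '[[[-0.13,0.85,0,0,0,0,5],[-0.13,0.85,0,0,0,0,5],[-0.13,0.85,0,0,0,0,5],[-0.13,0.85,0,0,0,0,5],[-0.13,0.81,0,0,0,0,5],[0,0,0,0,0,0,5],[0,0,0,0,0,0,5],[0,0,0,0,0,0,5]]]' |head -2
python3 - <<'E'
from det import *
T=pose();im=capture('wrist');cv2.imwrite('pics/w16.png',im)
z=T[2,3]+2.6
print('tip',plane('wrist',(317.5,51.5),z,T).round(1),'blade/handle',plane('wrist',(317.5,196),z,T).round(1),T[:3,3])
delta(485.5,249.8,9.9,91.8)
g=cv2.GaussianBlur(cv2.cvtColor(im,cv2.COLOR_BGR2GRAY),(3,3),0).astype(float)
c=np.array([457.5,249.0,7]);u=np.array([np.cos(.0316),np.sin(.0316),0]);v=np.array([-u[1],u[0],0])
def edge(p,d,rs):
    val=np.array([g[int(round(q[1])),int(round(q[0]))] for q in (proj('wrist',p+r*d,T) for r in rs)])
    i=int(np.argmin(val-cv2.blur(val[None],(11,1),borderType=cv2.BORDER_REFLECT)[0]));return rs[i],round(val[i]-np.median(val))
for s in(-60,-40,-20,0):print('sides',s,edge(c+s*u,v,np.arange(14,27,.5)),edge(c+s*u,-v,np.arange(14,27,.5)))
for t in(-14,-10,10,14):print('end',edge(c+t*v,-u,np.arange(68,82,.5)))
E
```

```text
time_s: 36.95
eef_pos: [475.1, 145.6, 75.4]
time_s: 37.75
eef_pos: [487.9, 249.3, 75.4]
tip [394.9 245.1  78. ] blade/handle [452.2 247.   78. ] [487.90000258 249.32564431  75.41270065]
tool shift units [0.1  0.03 2.62] turn z units 0.009846005143948844 cur yaw 91.9 tilt [-0. -0. -1.] pos [488.  249.2  75.5] t 37.8
sides -60 (np.float64(15.5), -78) (np.float64(20.5), -16)
sides -40 (np.float64(20.5), -12) (np.float64(21.5), -14)
sides -20 (np.float64(19.0), -27) (np.float64(21.0), -14)
sides 0 (np.float64(19.0), -21) (np.float64(20.5), -14)
end (np.float64(74.0), -29)
end (np.float64(75.0), -27)
end (np.float64(75.0), -21)
end (np.float64(75.0), -25)
```

```bash
python3 -m crank '[[[0.06,0,0.4,0,0,0,5],[0,0,0.6,0,0,0,5],[0,0,0.6,0,0,0,5],[0,0,0.5,0,0,0,5],[0,0,0.3,0,0,0,5],[0,0,0.15,0,0,0,5],[0,0,0.08,0,0,0,5],[0,0,0,0,0,0,5]]]'
python3 -m crank '[[[0,0,0,0,0,0,5],[0,0,0,0,0,0,20],[0,0,0,0,0,0,26],[0,0,0,0,0,0,32],[0,0,-0.2,0,0,0,32],[0,0,-0.6,0,0,0,44],[0,0,-0.9,0,0,0,44],[0,0,-0.9,0,0,0,44]]]'
python3 -m crank '[[[0,0,-0.9,0,0,0,44],[0,0,-0.7,0,0,0,44],[0,0,-0.4,0,0,0,44],[0,0,0,0,0,0,44],[0,0,0,0,0,0,44],[0,0,0,0,0,0,44],[0,0,0,0,0,0,44],[0,0,0,0,0,0,44]]]'|head -2
python3 - <<'E'
from det import *
T=pose();im=capture('wrist');cv2.imwrite('pics/w17.png',im)
for c in blobs(im)['red']:
    q=np.array([plane('wrist',p,12,T)[:2] for p in c[:,0]],np.float32);print(cv2.contourArea(c),np.round(np.hstack([np.ravel(v) for v in cv2.minAreaRect(q)]),1))
delta(442.2,132,100,90)
E
```

```text
time_s: 38.6
eef_pos: [486.8, 249.7, 9.9]
ee_rot: [0.0, -0.017, 1.0, 0.0]
force: [-0.7, -0.4, -0.2]
grip_width: 0.205
grip_force: 48.9
time_s: 39.4
eef_pos: [486.5, 249.7, 75.8]
ee_rot: [-0.0, -0.016, 1.0, -0.0]
force: [-0.6, 0.0, 0.6]
grip_width: 0.515
grip_force: 0.0
time_s: 40.2
eef_pos: [486.5, 249.6, 124.3]
551.5 [653.2  25.   39.2  20.2  66.3]
1612.5 [487.1 248.4  71.8  16.9   1.9]
tool shift units [ 1.93 -4.64  0.98] turn z units 0.23651551107004565 cur yaw 91.9 tilt [-0.001 -0.    -1.   ] pos [486.5 249.7 124.4] t 40.25
```

The screwdriver lies in the groove: handle centred at (487,248), about 10 mm clear at both ends. Last, the bobbin.

```bash
python3 -m crank '[[[0.2,-0.5,0,0,0,0.24,44],[0.38,-0.9,0,0,0,0,44],[0.38,-0.9,0,0,0,0,44],[0.38,-0.9,0,0,0,0,44],[0.38,-0.9,0,0,0,0,44],[0.2,-0.5,0,0,0,0,44],[0,0,0,0,0,0,44],[0,0,0,0,0,0,44]]]' |head -2
python3 - <<'E'
from det import *
T=pose();im=capture('wrist');cv2.imwrite('pics/w18.png',im)
u0=proj('wrist',np.array([442.2,132,11]),T)
for c in blobs(im)['white']:
    (x,y),r=cv2.minEnclosingCircle(c)
    if np.hypot(x-u0[0],y-u0[1])<30: print(x,y,r,cv2.boundingRect(c),plane('wrist',(x,y),11,T).round(1))
delta(442.2,132,4,90)
E
```

```text
time_s: 41.05
eef_pos: [439.5, 134.9, 124.9]
315.5 196.0 13.238302230834961 (303, 183, 26, 27) [441.7 132.1  11. ]
tool shift units [-0.11 -0.13  4.83] turn z units -0.001358977557456953 cur yaw 90.0 tilt [ 0.  0. -1.] pos [439.5 135.1 124.9] t 41.1
```

```bash
python3 -m crank '[[[-0.1,-0.12,0.5,0,0,0,44],[0,0,0.9,0,0,0,44],[0,0,0.9,0,0,0,44],[0,0,0.9,0,0,0,44],[0,0,0.8,0,0,0,44],[0,0,0.5,0,0,0,44],[0,0,0.32,0,0,0,44],[0,0,0,0,0,0,44]]]' 30|head -2
python3 -m crank '[[[0,0,0,0,0,0,40],[0,0,0,0,0,0,5],[0,0,0,0,0,0,5],[0,0,0,0,0,0,5],[0,0,0,0,0,0,5],[0,0,0,0,0,0,5],[0,0,0,0,0,0,5],[0,0,0,0,0,0,5]]]'
python3 -m crank '[[[0,0,-0.3,0,0,0,5],[0,0,-0.7,0,0,0,5],[0,0,-0.8,0,0,0,5],[0,0,-0.7,0,0,0,5],[0,0,-0.3,0,0,0,5],[0,0,0,0,0,0,5],[0,0,0,0,0,0,5],[0,0,0,0,0,0,5]]]'
python3 - <<'E'
from det import *
T=pose();im=capture('wrist');cv2.imwrite('pics/w19.png',im)
for c in blobs(im)['white']:
    (x,y),r=cv2.minEnclosingCircle(c)
    if 295<x<340 and 180<y<300: print(x,y,r,cv2.boundingRect(c),plane('wrist',(x,y),T[2,3]+6,T).round(1))
delta(565.5,251.2,70,90)
E
```

```text
time_s: 41.9
eef_pos: [441.3, 132.0, 3.5]
time_s: 42.7
eef_pos: [442.0, 131.6, 5.0]
ee_rot: [0.001, 0.0, 1.0, 0.0]
force: [-1.5, 0.1, 5.7]
grip_width: 0.22
grip_force: 29.3
time_s: 43.5
eef_pos: [441.1, 131.5, 73.6]
ee_rot: [-0.001, 0.0, 1.0, -0.0]
force: [1.0, -0.6, 0.3]
grip_width: 0.218
grip_force: 29.4
320.0 278.0 19.723182678222656 (302, 263, 36, 31) [443.3 131.5  79.6]
tool shift units [-4.97  4.79  0.14] turn z units -0.004098832539398245 cur yaw 90.0 tilt [-0.001 -0.    -1.   ] pos [441.1 131.5  73.6] t 43.55
```

```bash
python3 -m crank '[[[-0.35,0.35,0,0,0,0,5],[-0.75,0.72,0,0,0,0,5],[-0.75,0.72,0,0,0,0,5],[-0.75,0.72,0,0,0,0,5],[-0.75,0.72,0,0,0,0,5],[-0.75,0.72,0,0,0,0,5],[-0.6,0.58,0,0,0,0,5],[-0.27,0.26,0,0,0,0,5]]]' |head -2
python3 -m crank '[[[0,0,0,0,0,0,5],[0,0,0,0,0,0,5],[0,0,0,0,0,0,5],[0,0,0,0,0,0,5],[0,0,0,0,0,0,5],[0,0,0,0,0,0,5],[0,0,0,0,0,0,5],[0,0,0,0,0,0,5]]]' |head -2
python3 - <<'E'
from det import *
T=pose();im=capture('wrist')
g=cv2.GaussianBlur(cv2.cvtColor(im,cv2.COLOR_BGR2GRAY),(3,3),0).astype(float)
for a in range(90,271,20):
    v=np.array([np.cos(np.radians(a)),np.sin(np.radians(a)),0]);rs=np.arange(14,27,.5)
    val=np.array([g[int(round(p[1])),int(round(p[0]))] for p in (proj('wrist',np.array([565.5,251.5,7])+r*v,T) for r in rs)])
    i=int(np.argmin(val-cv2.blur(val[None],(11,1),borderType=cv2.BORDER_REFLECT)[0]));print(a,rs[i],round(val[i]-np.median(val)))
delta(565.5,251.2,8.3,90)
E
```

```text
time_s: 44.35
eef_pos: [566.4, 252.3, 73.2]
time_s: 45.15
eef_pos: [565.8, 251.2, 74.3]
90 20.5 -20
110 20.5 -8
130 21.5 -16
150 21.0 -10
170 20.5 -5
190 20.0 -7
210 16.0 6
230 20.0 -12
250 20.0 -11
270 19.5 -29
tool shift units [ 0.01 -0.    2.64] turn z units -0.0031619994491887127 cur yaw 90.0 tilt [ 0. -0. -1.] pos [565.8 251.2  74.3] t 45.2
```

The recess is confirmed under the bobbin. I'll lower, release, rise and look.

```bash
python3 -m crank '[[[0,0,0.4,0,0,0,5],[0,0,0.6,0,0,0,5],[0,0,0.6,0,0,0,5],[0,0,0.5,0,0,0,5],[0,0,0.3,0,0,0,5],[0,0,0.15,0,0,0,5],[0,0,0.11,0,0,0,5],[0,0,0,0,0,0,5]]]'
python3 -m crank '[[[0,0,0,0,0,0,5],[0,0,0,0,0,0,20],[0,0,0,0,0,0,26],[0,0,0,0,0,0,32],[0,0,-0.2,0,0,0,32],[0,0,-0.6,0,0,0,44],[0,0,-0.9,0,0,0,44],[0,0,-0.9,0,0,0,44]]]'
python3 -m crank '[[[0.2,0.2,-0.9,0,0,0,60],[0.5,0.4,-0.9,0,0,0,60],[0.5,0.4,-0.9,0,0,0,60],[0.5,0.4,-0.9,0,0,0,60],[0.5,0.4,-0.7,0,0,0,60],[0.2,0.2,-0.3,0,0,0,60],[0,0,0,0,0,0,60],[0,0,0,0,0,0,60]]]'
python3 - <<'E'
from det import *
T=pose();im=capture('wrist');cv2.imwrite('pics/w20.png',im)
cv2.imwrite('pics/w20c.png',cv2.resize(im[60:330,150:500],None,fx=2.2,fy=2.2,interpolation=cv2.INTER_CUBIC));print(T[:3,3])
E
```

```text
time_s: 46.0
eef_pos: [566.1, 251.4, 8.3]
ee_rot: [0.0, 0.0, 1.0, 0.0]
force: [-0.3, -0.2, 0.6]
grip_width: 0.216
grip_force: 29.4
time_s: 46.8
eef_pos: [566.0, 251.3, 74.8]
ee_rot: [0.0, 0.0, 1.0, 0.0]
force: [-0.6, -0.9, 0.3]
grip_width: 0.513
grip_force: 0.0
time_s: 47.6
eef_pos: [506.0, 300.9, 187.3]
ee_rot: [-0.0, 0.0, 1.0, -0.0]
force: [0.3, -1.4, 0.7]
grip_width: 0.702
grip_force: 0.0
[505.95421934 300.87599316 187.27698878]
```

View pics/w20c.png

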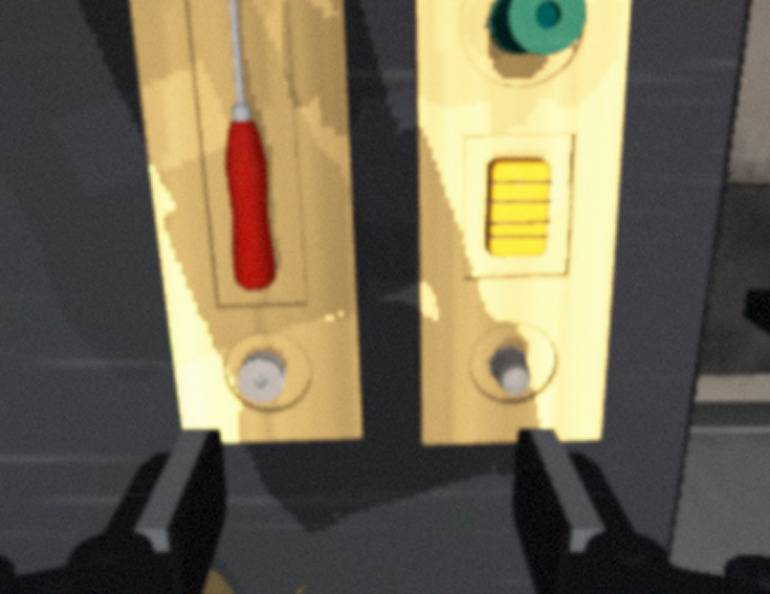

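The picture shows the spool standing in its ring (545,20), wax in its rectangle (518,207), thimble in the small ring (512,365), screwdriver in the groove (250,200) with end clearance, and bobbin flat in its ring (262,372). Handing in.

```bash
python3 -c "
from rig import *
print(finish_job())"
```

```text
the job is handed in; nothing more can be done
None
```

Both kits are made up in the order asked, with all five items in their recesses in the last wrist picture; the job was handed in at about 48 s and gave no verdict back.

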